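# Take the marked welding filter from the timber rack and hold it label up

## Robot

A 6-joint arm with a two-finger parallel gripper is mounted at the origin on the work surface. World frame = base frame: x ahead of the robot, y to its left, z up, the work surface at z = 0. Lengths are in mm, angles in rad, forces in N, time in s.
With the tool pointing down it reaches from about 400 to 925 mm from the base axis. Payload 12.5 kg.
Tool frame: the origin (TCP) lies midway between the tips of the shut fingers; the grasp point (between the pads) lies 19 mm behind it (env.tcp_to_grasp is the distance from the TCP to the grasp point, in mm); z points along the fingers, y is the line along which they close (so a half turn about z gives the same grasp; the last joint's range is limited). The gripper opens to 95 mm and grips with 3 to 60 N. Pads are 20 mm wide; open, the fingers measure 119 mm over their backs; the gripper's body (75 mm by 180 mm) begins 59 mm behind the grasp point.
Start: joints at [1.016, 0.491, 1.559, -0, 1.092, -0.106], TCP at [271.165, 563.131, 214.661] pointing down, gripper open.
Joint ranges: [-3.1, 3.1], [-0.84, 2.19], [0.05, 2.79], [-1.13, 4.28], [0.06, 2.93], [-2.69, 2.69]. Speed limits (rad/s): [2.22, 2.22, 2.79, 3.14, 3.14, 3.14].

## Interface

Orientations are given as [roll, pitch, yaw] about the fixed x, y, z axes, in that order (R = Rz(yaw) Ry(pitch) Rx(roll)).
In Python, from cell import env gives the robot as it stands. The module is installed in compiled form; this text tells all that it offers.
- The arm moves only by the tool step_arm, never from a script. Its argument "plan" is a list that holds one entry, the list of rows, each a list of 5 numbers: the shift along the tool's x, y, z in mm, then the turn about the tool's z in degrees, then the opening, from -1 (shut) to 1 (fully open). A call has 1 to 8 rows; each row is the pose to reach, as a shift and turn from the pose commanded when the call began, along the tool's axes at that moment; what a row does not reach only later rows make up. A row lasts 1/12 s, in which the tool goes at most 41.7 mm and 7.16 degrees, less where a joint would pass 70% of its speed; a pose out of reach is approached as far as the arm can. A call with a gripper value outside its range is refused whole. The fingers move at their own pace and stop on an object; the grip force is fixed at half the most. Time passes only in rows, so rows that repeat a pose let the fingers close. It gives the time, the measured TCP pose, the force, the opening and the grip force at its end, in the units of the state.
- env.state(): the state, without advancing time (a new reading comes with each control period).
- env.read_camera(name): name is "scene" or "top" or "wrist"; returns the picture (420x560x3 uint8, blue, green, red); there is no depth.
- env.get_calibration(name): a dict with "K" (3x3 intrinsics, pixels), "extrinsics" (4x4, takes a point from world to camera coordinates). Camera axes: x right, y up, looking along -z (the intrinsics and any distortion apply to the point x, -y, -z); pixel columns grow to the right and rows downward; lengths in mm; the calibration is good to about 2 mm. A picture is of the moment at which its call begins: read the wrist's pose just before it. get_calibration takes no time and is no camera call; for the wrist camera it gives the pose at the moment of the call.
- env.job_done(): hands the job in; it is judged then, once.
The state is a dict: "t": time; "joints": joint angles; "qvel": joint speeds; "tau": joint torques, N m; "eef_pos": TCP position; "tcp_rot": TCP orientation; "ft_force": force on the tool from outside, world axes, zero at the start; "moment": the same for the moment, N m; "opening": opening from 0.0 (shut) to 1.0 (fully open); "grip_force": force on a finger pad.
Only numpy, scipy, OpenCV 4.12 (cv2) and the standard library are available. Lean on these libraries where they do the work, as an engineer would, in place of code of your own. Each camera call takes 0.05 s, during which the arm holds its last target. There are 200 camera calls.

## Task

One of the three welding-filter cassettes in the slotted timber block has a frosted end with a small notch in its corner. Take that cassette out by its plain end, leaving the other two standing in the block, and hold it up over the rubber mat with its label side up, on a slant of about 45 degrees or flatter, at least 20 cm above the bench. Finish holding it there, still; do not put it down.

Things in the scene. Friction and masses are not known exactly. Their poses are not given: they have to be found in the camera images.
- filter_center (a point): Centre of the marked cassette: black plate 108 x 9 x 51 mm high, green glass in both faces, on its long edge in any slot. The last 34 mm at +x is frosted grey, with a 10 mm square notch through its top (+z) corner; -x is the plain end. y points out of the label face, z up as it stands. Seen from the label side the notch is at the upper left. Label: ruled paper field on the frosted end.
- spare1_center (a point): Centre of an unmarked cassette of the same size and colours, with four square corners and no frosted end, standing in another slot: x along its 108 mm, y across its 9 mm, z up. It stays in the block.
- spare2_center (a point): Centre of the other unmarked cassette, same as the first. It stays in the block.
- rack_top (a point): Centre of the top face of the fixed timber block, 89 (x) by 196 (y) by 38 mm high, turned any way about the vertical. Three slots run right through along its x at y = -70, 0, +70 mm, 12 mm wide, 18 mm deep. The cassettes stand loose in them, 33 mm showing, top edges 71 mm above the bench, ends overhanging the block by about 10 mm.
- mat_center (a point): Centre of the top of the black ribbed rubber mat lying fixed on the bench, 140 mm (x) by 190 mm (y), 4 mm thick.
- filter: The same marked cassette (about 90 g; the other face has two dark photo-cells at the frosted end): axes as its centre point, origin 25.5 mm below the centre, in the middle of its lower long edge as it stands.
- rack: The timber block itself: origin under its centre on the bench, axes as its top point.
Mind the look-alikes: they are no part of the job. Leave any turquoise or yellow look-alike of the filter alone.

How it is judged:
By the outcome, as a careful person would: the job done as asked, in the order asked, and still so for the second after the job is handed in, while the arm keeps its last pose, push and grip.
It also fails if it takes over 32 s, if anything falls off the work surface, if the arm or the gripper's body presses on something with over 40 N, if the wrist force passes 120 N, or if a joint passes its speed limit or range.

## Working session

There is one attempt and no reset: what is moved stays moved. The work goes in short steps, Python scripts to look and compute and a tool call to move; the robot and the scene stay as the last step left them, time stands still between calls to the robot, and variables do not carry over. Pictures are saved under pics/ and viewed, at most 10 in all, crops included, and the job is handed in when it is done.

Besides the shell and the picture viewer there is one more tool, called after "Call:" as name(argument=value, ...) on one line, values as JSON. step_arm: Moves the arm, as the interface text tells. Its arguments: {"type":"object","properties":{"plan":{"type":"array"}},"required":["plan"]}

```bash
mkdir -p pics; cat > h.py <<'E'
import numpy as np, cv2
from cell import env
def ray(cal,u,v):
    K=cal["K"];E=cal["extrinsics"];R=E[:3,:3];t=E[:3,3]
    d=np.linalg.inv(K)@[u,v,1.]; d=np.array([d[0],-d[1],-d[2]])
    return -R.T@t, R.T@d
def onz(cal,u,v,z):
    c,d=ray(cal,u,v); return c+d*(z-c[2])/d[2]
def proj(cal,p):
    E=cal["extrinsics"];q=E[:3,:3]@p+E[:3,3];q=cal["K"]@[q[0],-q[1],-q[2]];return q[:2]/q[2]
E
python3 - <<'E'
from h import *
a=[env.read_camera(n) for n in("scene","top")]
for n,i in zip(("scene","top"),a): cv2.imwrite(f"pics/{n}0.png",i); c=env.get_calibration(n); print(n,c.keys(),np.round(ray(c,280,210)[0]),np.round(c["K"][0,0]))
s=env.state();print(s["tcp_rot"],s["opening"],env.tcp_to_grasp)
E
```

```text
scene dict_keys(['K', 'extrinsics']) [1096.  -62.  802.] 382.0
top dict_keys(['K', 'extrinsics']) [431. -10. 995.] 425.0
[-3.14060577e+00 -9.13111198e-05  2.69278447e+00] 0.9982470178583014 18.8
```

View pics/top0.png

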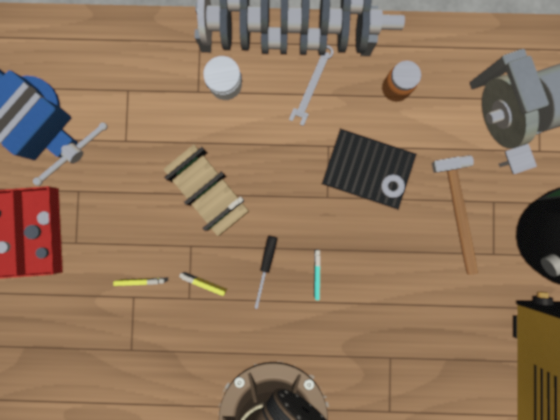

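View pics/scene0.png

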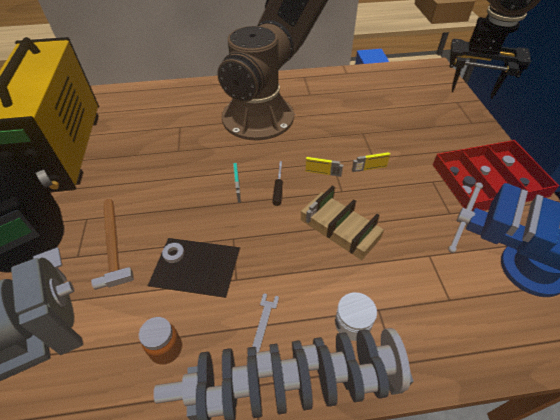

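Top view: candidates are the three cassettes in the block: (186,163), (205,188), and (222,213), which shows a light frosted end at (236,203). The look-alikes are yellow at (140,282) and (203,284), and turquoise at (317,275). I choose (222,213). The mat is at (369,168) with a steel ring on it at (393,187).

```bash
python3 - <<'E'
from h import *
a=cv2.imread("pics/top0.png")[135:245,155:255];b=cv2.imread("pics/scene0.png")[170:270,290:395]
f=lambda i:cv2.resize(i,(395,410),interpolation=cv2.INTER_CUBIC)
cv2.imwrite("pics/crop.png",np.hstack([f(a),f(b)]))
c=env.get_calibration("top")
img=cv2.imread("pics/top0.png");g=cv2.cvtColor(img,cv2.COLOR_BGR2GRAY)
m=np.uint8(g<75)*255
n,l,s,ce=cv2.connectedComponentsWithStats(m)
for i in range(1,n):
    x,y,w,h,A=s[i]
    if A>60 and 150<x<420 and 120<y<240:
        r=cv2.minAreaRect(np.argwhere(l==i)[:,::-1].astype(np.float32));bx=cv2.boxPoints(r)
        print(A,np.round(r[0]),[onz(c,*p,71 if x<260 else 4).round()[:2].tolist() for p in list(bx)+[r[0]]])
E
```

```text
4155 [369. 169.] [[535.0, -99.0], [668.0, -138.0], [614.0, -319.0], [482.0, -279.0], [574.0, -209.0]]
283 [186. 164.] [[537.0, 250.0], [604.0, 171.0], [591.0, 160.0], [524.0, 239.0], [564.0, 205.0]]
225 [205. 189.] [[482.0, 203.0], [550.0, 126.0], [540.0, 117.0], [472.0, 194.0], [511.0, 160.0]]
95 [217. 219.] [[427.0, 160.0], [470.0, 107.0], [465.0, 103.0], [421.0, 155.0], [446.0, 131.0]]
349 [268. 253.] [[333.0, 43.0], [414.0, 23.0], [408.0, -1.0], [328.0, 19.0], [371.0, 21.0]]
```

View pics/crop.png

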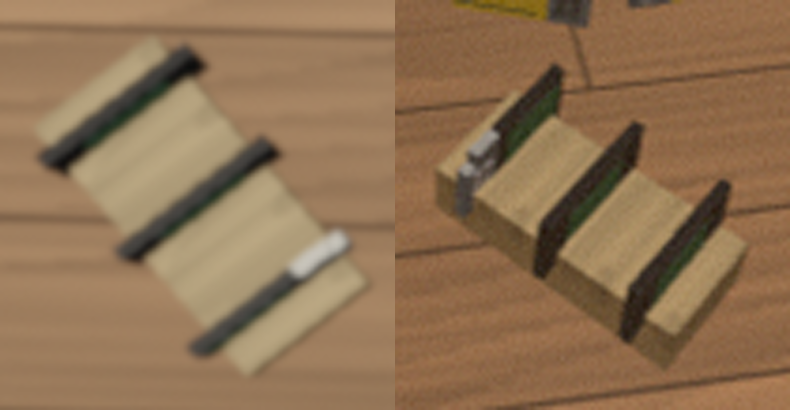

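The crop shows the chosen cassette with its frosted end and light paper label facing world +x/+y (the side of the other cassettes). The notch is at its upper left in the scene view. The spacing measures 69.5 mm against 70 given, so the choice holds. Now I go above its plain end.

Call:
step_arm(plan=[[[-332,-307,0,23.9,-0.2],[-332,-307,0,23.9,-0.2],[-332,-307,0,23.9,-0.2],[-332,-307,0,23.9,-0.2],[-332,-307,0,23.9,-0.2],[-332,-307,0,23.9,-0.2],[-332,-307,0,23.9,-0.2],[-332,-307,0,23.9,-0.2]]])

```text
t: 0.77
eef_pos: [393.6, 251.2, 214.6]
tcp_rot: [-3.142, -0.0, 2.276]
ft_force: [0.6, -0.3, -0.3]
opening: 0.497
grip_force: 0.0
```

```bash
cat >> h.py <<'E'
from scipy.spatial.transform import Rotation as Ro
def st():
    s=env.state();print("t%.2f"%s["t"],s["eef_pos"].round(1) if hasattr(s["eef_pos"],"round") else s["eef_pos"],np.round(s["tcp_rot"],3),"F",np.round(s["ft_force"],1),"op%.3f g%.1f"%(s["opening"],s["grip_force"]));return s
def go(p,ang=None):
    "tool shift to TCP world p; ang = wanted world angle (deg) of tool y"
    s=env.state();R=Ro.from_euler("xyz",s["tcp_rot"]).as_matrix()
    print("go",(R.T@(np.array(p)-s["eef_pos"])).round(1), None if ang is None else round((np.degrees(np.arctan2(R[1,1],R[0,1]))-ang+180)%360-180,1))
E
python3 - <<'E'
from h import *
st();go([437,142,215],40.4)
E
```

```text
t0.77 [393.6 251.2 214.6] [-3.142 -0.     2.276] F [ 0.6 -0.3 -0.3] op0.497 g0.0
go [-111.3  -37.7   -0.4] 0.0
```

Call:
step_arm(plan=[[[-111,-38,0,0,-0.2],[-111,-38,0,0,-0.2],[-111,-38,0,0,-0.2],[-111,-38,0,0,-0.2],[-111,-38,0,0,-0.2]]])

```text
t: 1.18
eef_pos: [436.8, 142.5, 214.5]
tcp_rot: [-3.141, -0.0, 2.272]
ft_force: [-0.2, 1.4, 0.4]
opening: 0.401
grip_force: 0.0
```

```bash
python3 - <<'E'
from h import *
s=st();c=env.get_calibration("wrist");i=env.read_camera("wrist");cv2.imwrite("pics/w1.png",i)
print(ray(c,280,210), [proj(c,np.array([458.5+d*.649,115.5-d*.761,71])).round() for d in(-54,0,54)])
E
```

```text
t1.18 [436.8 142.5 214.5] [-3.141 -0.     2.272] F [-0.2  1.4  0.4] op0.401 g0.0
(array([383.98987535, 203.72630407, 384.74943738]), array([ 0.19821482, -0.21761466, -0.95578126])) [array([276., 171.]), array([276., 230.]), array([276., 285.])]
```

View pics/w1.png

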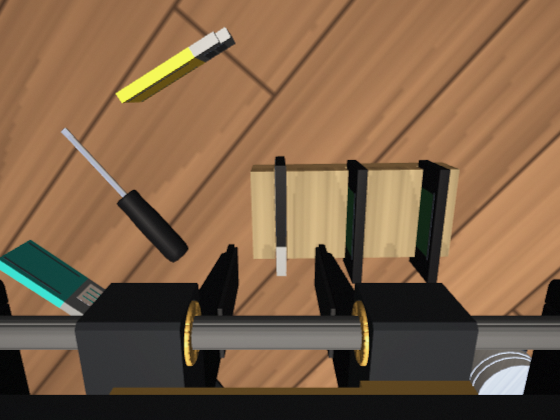

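The wrist view shows the marked cassette's top edge from the plain end (280,158) to the frosted end (281,275), with the two spares to its right.

```bash
python3 - <<'E'
from h import *
i=cv2.imread("pics/w1.png");g=cv2.cvtColor(i,cv2.COLOR_BGR2GRAY).astype(int)
c=env.get_calibration("wrist")
for v in(165,190,215,240):
    k=np.where(g[v,262:300]<75)[0]+262; k.size and print(v,k.min(),k.max(),onz(c,(k.min()+k.max())/2,v,71).round(1))
print(g[150:166,280],g[240:282,282])
for v in(157,247,265,275): print(v,onz(c,281,v,71).round(1),onz(c,281,v,61).round(1))
t=env.get_calibration("top");a=cv2.cvtColor(cv2.imread("pics/top0.png"),cv2.COLOR_BGR2GRAY)
for d in(-54,0,44,54):
  p=np.array([458.5+d*.649,115.5-d*.761,71]); print(d,proj(t,p).round(1))
cv2.imwrite("pics/none.png",a); m=a[195:230,198:248]; k=np.argwhere(m>175)+[195,198]; print(k.min(0),k.max(0),k.mean(0))
E
```

```text
165 274 285 [422.5 163.4  71. ]
190 276 285 [437.3 147.4  71. ]
215 276 285 [451.9 130.2  71. ]
240 277 285 [467.6 112.5  71. ]
[131 133 132 133 133 120  57  10   9  11  11   9   9  10   9  25] [ 41  42  42  42  40  41  85 174 203 202 202 203 202 202 202 202 201 201
 200 201 200 199 201 199 199 199 198 199 199 198 198 197 196 196 197 187
 146 134 134 132 132 132]
157 [419.  169.4  71. ] [420.2 168.3  61. ]
247 [472.  107.4  71. ] [474.8 104.3  61. ]
265 [483.5  93.8  71. ] [486.7  90.3  61. ]
275 [490.1  86.1  71. ] [493.5  82.3  61. ]
-54 [205.4 229.3]
0 [224.8 213.7]
44 [240.5 201. ]
54 [244.1 198.1]
[198 229] [207 241] [202.42307692 234.75      ]
```

Call:
step_arm(plan=[[[3.4,3.5,40,-1,-0.2],[3.4,3.5,80,-1,-0.2],[3.4,3.5,110,-1,-0.2],[3.4,3.5,110,-1,-0.2]]])

```text
t: 1.57
eef_pos: [434.0, 149.6, 100.5]
tcp_rot: [-3.135, -0.004, 2.295]
ft_force: [-0.4, 0.6, -0.7]
opening: 0.399
grip_force: 0.0
```

```bash
python3 - <<'E'
from h import *
st();c=env.get_calibration("wrist");i=env.read_camera("wrist");cv2.imwrite("pics/w2.png",i)
R=Ro.from_euler("xyz",env.state()["tcp_rot"]).as_matrix();p=env.state()["eef_pos"]
g=cv2.cvtColor(i,cv2.COLOR_BGR2GRAY).astype(int)
for v in(190,200,210,220,230,240,250): 
    k=np.where(g[v,262:300]<75)[0]+262; k.size and print(v,k.min(),k.max(),(R.T@(onz(c,(k.min()+k.max())/2,v,71)-p)).round(1))
E
```

```text
t1.57 [434.  149.6 100.5] [-3.135 -0.004  2.295] F [-0.4  0.6 -0.7] op0.399 g0.0
200 272 285 [25.9 -0.4 32.1]
210 263 291 [20.1 -1.3 32.1]
220 270 286 [14.3 -0.7 32.1]
230 271 286 [ 8.3 -0.4 32. ]
240 271 286 [ 2.2 -0.4 32. ]
250 270 286 [-3.9 -0.7 32. ]
```

View pics/w2.png

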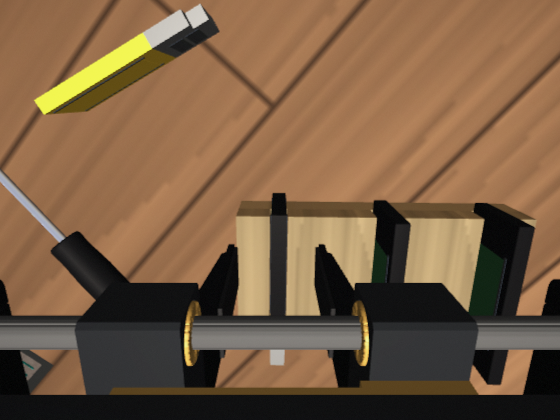

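The fingers straddle the plate near its plain end (plate at u=278, finger midpoint 277). Next I go down and close.

Call:
step_arm(plan=[[[0,0,30,0,-0.2],[0,0,57,0,-0.2],[0,0,57,0,-0.2],[0,0,57,0,-1],[0,0,57,0,-1],[0,0,57,0,-1],[0,0,57,0,-1],[0,0,57,0,-1]]])

```text
t: 2.28
eef_pos: [437.4, 148.9, 48.8]
tcp_rot: [3.14, 0.001, 2.293]
ft_force: [-1.0, 0.1, 0.2]
opening: 0.106
grip_force: 0.1
```

Call:
step_arm(plan=[[[0,0,0,0,-1],[0,0,0,0,-1],[0,0,-15,0,-1],[0,0,-30,0,-1],[0,0,-30,0,-1]]])

```text
t: 2.7
eef_pos: [437.8, 148.9, 79.7]
tcp_rot: [3.139, 0.002, 2.293]
ft_force: [0.6, -0.6, -1.6]
opening: 0.095
grip_force: 30.0
```

Call:
step_arm(plan=[[[0,0,-35,0,-1],[0,0,-70,0,-1],[-38,-13,-70,-6,-1],[-76,-26,-70,-12,-1],[-114,-38,-70,-18,-1],[-152,-50,-70,-24,-1],[-190,-63,-70,-30,-1],[-228,-75,-70,-32.3,-1]]])

```text
t: 3.37
eef_pos: [531.6, -74.0, 147.1]
tcp_rot: [3.142, -0.0, 2.863]
ft_force: [0.0, 0.4, -0.9]
opening: 0.097
grip_force: 30.0
```

```bash
python3 - <<'E'
from h import *
st();go([563,-143,150],73.7)
E
```

```text
t3.37 [531.6 -74.  147.1] [ 3.142 -0.     2.863] F [ 0.   0.4 -0.9] op0.097 g30.0
go [-49.2 -57.7  -2.9] 0.3
```

Call:
step_arm(plan=[[[-24,-29,0,0,-1],[-49,-58,0,0,-1],[-49,-58,0,0,-1],[-49,-58,0,0,-1]]])

```text
t: 3.7
eef_pos: [562.1, -143.0, 146.4]
tcp_rot: [3.141, -0.001, 2.854]
ft_force: [-0.3, 1.1, -0.7]
opening: 0.089
grip_force: 30.0
```

```bash
python3 - <<'E'
from h import *
st();i=[env.read_camera(n) for n in("scene","wrist","top")]
f=lambda i:cv2.resize(i,(395,296),interpolation=cv2.INTER_CUBIC)
cv2.imwrite("pics/p1.png",np.vstack([np.hstack([f(i[0][90:315,70:370]),f(i[1])]),np.hstack([f(i[2][90:240,280:480]),f(i[2][120:232,140:290])])]))
t=env.get_calibration("top");print([onz(t,393,187,8).round()])
E
```

```text
t3.70 [ 562.1 -143.   146.4] [ 3.141e+00 -1.000e-03  2.854e+00] F [-0.3  1.1 -0.7] op0.089 g30.0
[array([ 532., -266.,    8.])]
```

View pics/p1.png

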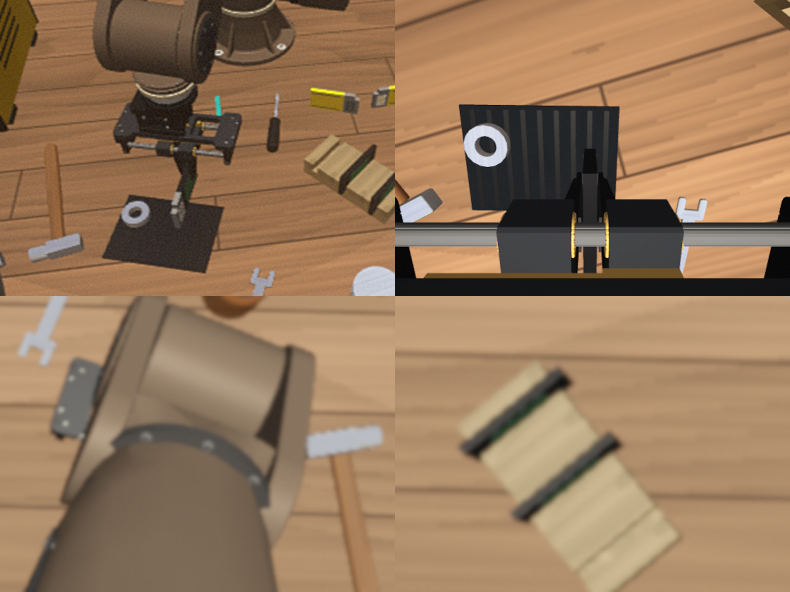

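Cassette held upright over the mat, two spares still in the block, ring clear on the left of the mat. With the tool always vertical, the label can only face up if I lay the plate down and re-grip it by its long edges. So I stand it on the mat, tip it onto its back, and pick it up by the edges at the plain part.

Call:
step_arm(plan=[[[0,0,40,0,-1],[0,0,80,0,-1],[0,0,100,0,-1],[0,0,105,0,-1],[0,0,105,0,-1]]])

```text
t: 4.27
eef_pos: [561.5, -140.2, 41.7]
tcp_rot: [3.141, -0.002, 2.858]
ft_force: [0.3, 0.1, -1.0]
opening: 0.09
grip_force: 30.0
```

Call:
step_arm(plan=[[[0,0,4,0,-1],[0,0,7,0,-1],[0,0,7,0,-1],[0,0,7,0,-1]]])

```text
t: 4.6
eef_pos: [562.5, -141.4, 36.5]
tcp_rot: [-3.142, 0.001, 2.857]
ft_force: [0.1, 0.4, -1.5]
opening: 0.095
grip_force: 30.0
```

Call:
step_arm(plan=[[[0,0,3,0,-1],[0,0,3,0,-1],[0,0,3,0,-1]]])

```text
t: 4.85
eef_pos: [562.2, -141.4, 32.8]
tcp_rot: [3.142, 0.0, 2.857]
ft_force: [0.5, -1.0, -0.6]
opening: 0.093
grip_force: 30.0
```

Call:
step_arm(plan=[[[0,0,1.5,0,-1],[0,0,1.5,0,-1],[0,0,1.5,0,-1]]])

```text
t: 5.1
eef_pos: [562.2, -141.4, 32.6]
tcp_rot: [-3.142, 0.001, 2.857]
ft_force: [-4.7, 1.7, 17.2]
opening: 0.091
grip_force: 30.0
```

Call:
step_arm(plan=[[[0,0,-0.5,0,-0.7],[0,0,-0.5,0,-0.7],[0,0,-0.5,0,0],[0,0,-0.5,0,1],[0,0,-0.5,0,1],[0,0,-0.5,0,1],[0,0,-0.5,0,1],[0,0,-0.5,0,1]]])

```text
t: 5.77
eef_pos: [562.1, -141.3, 31.5]
tcp_rot: [3.141, -0.0, 2.857]
ft_force: [-0.7, -0.2, -0.2]
opening: 0.515
grip_force: 0.0
```

```bash
python3 - <<'E'
from h import *
st();i=[env.read_camera(n) for n in("scene","wrist")]
cv2.imwrite("pics/p2.png",np.hstack([cv2.resize(i[0][190:310,120:280],(400,300)),cv2.resize(i[1],(400,300))]))
E
```

```text
t5.77 [ 562.1 -141.3   31.5] [ 3.141 -0.     2.857] F [-0.7 -0.2 -0.2] op0.515 g0.0
```

View pics/p2.png

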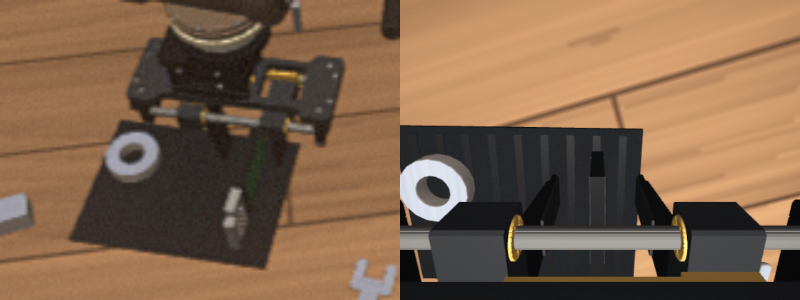

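Call:
step_arm(plan=[[[0,0,-4,0,1],[0,0,-8,0,1],[0,0,-8,0,1],[0,-15,-8,0,1],[0,-30,-8,0,1],[0,-40,-8,0,1],[0,-45,-8,0,1],[0,-49,-8,0,1]]])

```text
t: 6.53
eef_pos: [548.2, -188.9, 39.7]
tcp_rot: [3.141, 0.0, 2.856]
ft_force: [-0.3, 0.3, 0.0]
opening: 1.0
grip_force: 0.0
```

Call:
step_arm(plan=[[[0,-4,0,0,1],[0,-8,0,0,1],[0,-12,0,0,1],[0,-16,0,0,1],[0,-16,0,0,1],[0,-16,-20,0,1],[0,-16,-60,0,1],[0,-16,-60,0,1]]])

```text
t: 7.2
eef_pos: [546.0, -204.6, 104.9]
tcp_rot: [-3.14, 0.007, 2.857]
ft_force: [1.3, -0.1, -0.0]
opening: 1.0
grip_force: 0.0
```

```bash
python3 - <<'E'
from h import *
st();print(env.state()["joints"]);i=[env.read_camera(n) for n in("scene","wrist")]
cv2.imwrite("pics/p3w.png",i[1])
cv2.imwrite("pics/p3.png",np.hstack([cv2.resize(i[0][190:310,120:280],(400,300)),cv2.resize(i[1],(400,300))]))
E
```

```text
t7.20 [ 546.  -204.6  104.9] [-3.14   0.007  2.857] F [ 1.3 -0.1 -0. ] op1.000 g0.0
[-4.71808714e-01  5.60763111e-01  1.77931915e+00  1.74451314e-04
  7.94352370e-01 -1.75820473e+00]
```

View pics/p3.png

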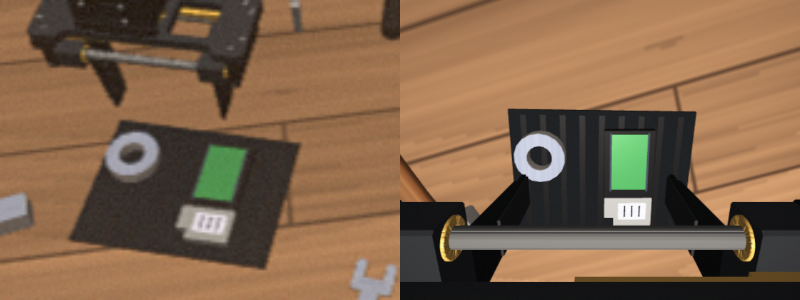

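The plate lies on its back with the label up: green glass at wrist pixel ~(440,225) and frosted end below it. The tool already points right for gripping across its 51 mm.

```bash
python3 - <<'E'
from h import *
s=st();c=env.get_calibration("wrist");i=cv2.imread("pics/p3w.png")
h=cv2.cvtColor(i,cv2.COLOR_BGR2HSV)
R=Ro.from_euler("xyz",s["tcp_rot"]).as_matrix();p=s["eef_pos"]
T=lambda u,v,z=13:(R.T@(onz(c,u,v,z)-p)).round(1)[:2].tolist()
m=cv2.inRange(h,(45,80,80),(80,255,255)); k=cv2.findNonZero(m)
r=cv2.minAreaRect(k);print("green",r,[T(*q) for q in cv2.boxPoints(r)],T(*r[0]), onz(c,*r[0],13))
g=i.max(2).astype(int)
w=np.uint8((g>150)&(h[:,:,1]<40)); w[:,:265]=0; w[:260]=0; w[315:]=0;w[:,380:]=0
x,y,a,b=cv2.boundingRect(w);print("frost",x,y,a,b,T(x,y),T(x+a,y+b))
n=np.uint8((g>150)&(h[:,:,1]<40)); n[:,280:]=0;n[:160]=0;n[280:]=0;n[:,:155]=0
x,y,a,b=cv2.boundingRect(n);print("ring",x,y,a,b,T(x,y,12),T(x+a,y+b,12))
E
```

```text
t7.30 [ 544.4 -203.8  100.9] [-3.141e+00  3.000e-03  2.857e+00] F [ 0.3  0.  -0.4] op1.002 g0.0
green ((321.02667236328125, 226.50033569335938), (51.048797607421875, 77.6597671508789), 0.7638984322547913) [[-41.7, 13.4], [18.6, 13.3], [18.1, 49.4], [-42.3, 51.9]] [-10.9, 32.0] [ 564.06898818 -176.26916018   13.        ]
frost 286 277 66 38 [-51.7, 6.7] [-85.0, 58.9]
ring 159 187 72 68 [18.7, -84.1] [-33.9, -34.8]
```

Call:
step_arm(plan=[[[-12,32.3,0,0,0.55],[-12,32.3,0,0,0.55],[-12,32.3,30,0,0.55],[-12,32.3,60,0,0.55],[-12,32.3,75,0,0.55],[-12,32.3,80,0,0.55],[-12,32.3,80,0,0.55]]])

```text
t: 7.88
eef_pos: [563.5, -175.7, 17.7]
tcp_rot: [3.141, -0.004, 2.857]
ft_force: [0.2, -0.6, -0.1]
opening: 0.775
grip_force: 0.0
```

```bash
python3 - <<'E'
from h import *
s=st();c=env.get_calibration("wrist");i=env.read_camera("wrist");cv2.imwrite("pics/p4.png",i)
h=cv2.cvtColor(i,cv2.COLOR_BGR2HSV);R=Ro.from_euler("xyz",s["tcp_rot"]).as_matrix()
k=cv2.findNonZero(cv2.inRange(h,(45,80,80),(80,255,255)));r=cv2.minAreaRect(k);print(r)
print((R.T@(onz(c,*r[0],13)-s["eef_pos"])).round(1));go([*s["eef_pos"][:2],6])
E
```

```text
t7.88 [ 563.5 -175.7   17.7] [ 3.141 -0.004  2.857] F [ 0.2 -0.6 -0.1] op0.775 g0.0
((275.5, 263.5), (103.0, 73.0), 90.0)
[-1.1 -1.3  4.7]
go [ 0.7  0.1 13. ] None
```

View pics/p4.png

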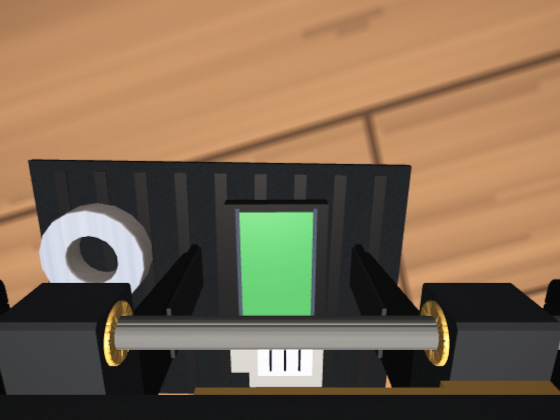

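The fingers straddle the plate evenly at its plain part: green from u=239 to 316, fingertips at about 197 and 357. Next I lower to tip height about 6 mm and close.

Call:
step_arm(plan=[[[0,0,6,0,0.55],[0,0,10,0,0.55],[0,0,10,0,0.55],[0,0,10,0,0.55]]])

```text
t: 8.27
eef_pos: [564.6, -176.1, 9.9]
tcp_rot: [3.142, 0.0, 2.857]
ft_force: [-0.1, -0.3, -0.4]
opening: 0.777
grip_force: 0.0
```

Call:
step_arm(plan=[[[0,0,2,0,0.55],[0,0,3.5,0,0.55],[0,0,3.5,0,0.55]]])

```text
t: 8.52
eef_pos: [564.4, -176.1, 6.0]
tcp_rot: [3.141, -0.0, 2.857]
ft_force: [-0.1, 0.9, -0.6]
opening: 0.777
grip_force: 0.0
```

Call:
step_arm(plan=[[[0,0,0.5,0,-1],[0,0,0.5,0,-1],[0,0,0.5,0,-1],[0,0,0.5,0,-1],[0,0,0.5,0,-1],[0,0,0.5,0,-1]]])

```text
t: 9.02
eef_pos: [564.5, -176.1, 5.7]
tcp_rot: [3.141, 0.0, 2.857]
ft_force: [-0.3, 1.3, 0.6]
opening: 0.531
grip_force: 30.0
```

Call:
step_arm(plan=[[[0,0,0,0,-1],[0,0,0,0,-1],[0,0,-3,0,-1],[0,0,-8,0,-1],[0,0,-15,0,-1],[0,0,-25,0,-1],[0,0,-25,0,-1]]])

```text
t: 9.6
eef_pos: [565.3, -176.4, 32.8]
tcp_rot: [-3.141, 0.003, 2.857]
ft_force: [-0.3, -0.4, -0.5]
opening: 0.53
grip_force: 30.0
```

Call:
step_arm(plan=[[[0,-3,-20,0,-1],[0,-6,-50,0,-1],[0,-10,-80,0,-1],[0,-14,-110,0,-1],[0,-18,-140,0,-1],[0,-22,-170,0,-1],[0,-26,-200,0,-1],[0,-28,-225,0,-1]]])

```text
t: 10.27
eef_pos: [556.4, -203.3, 258.3]
tcp_rot: [-3.141, 0.002, 2.857]
ft_force: [1.1, -0.4, -0.5]
opening: 0.53
grip_force: 30.0
```

Call:
step_arm(plan=[[[0,0,-10,0,-1],[0,0,-15,0,-1],[0,0,-15,0,-1],[0,0,-15,0,-1],[0,0,-15,0,-1],[0,0,-15,0,-1],[0,0,-15,0,-1],[0,0,-15,0,-1]]])

```text
t: 10.93
eef_pos: [556.5, -202.9, 270.0]
tcp_rot: [3.141, -0.001, 2.857]
ft_force: [0.3, 0.1, -0.8]
opening: 0.528
grip_force: 30.0
```

```bash
python3 - <<'E'
from h import *
st();i=[env.read_camera(n) for n in("scene","wrist")]
cv2.imwrite("pics/p5.png",np.hstack([cv2.resize(i[0][60:285,110:410],(400,300)),cv2.resize(i[1],(400,300))]))
print(np.abs(env.state()["qvel"]).max())
E
```

```text
t10.93 [ 556.5 -202.9  270. ] [ 3.141e+00 -1.000e-03  2.857e+00] F [ 0.3  0.1 -0.8] op0.528 g30.0
0.003236543802210343
```

View pics/p5.png

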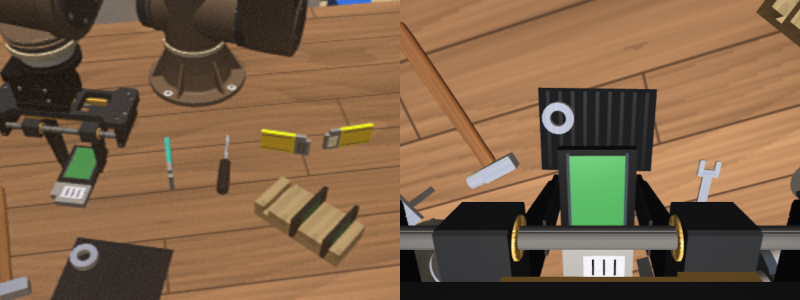

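The cassette is held nearly level with the label up at about z = 270 mm, centred over the mat, and the two spares are standing in the block.

```bash
python3 -c "
from cell import env
print(env.job_done())"
```

```text
the job is handed in; nothing more can be done
None
```

The notched cassette is held still, about level with its label up, roughly 27 cm above the bench over the mat, and the two spares still stand in the block; to turn the label up I had to set it on the mat, tip it onto its back and re-grip it by its long edges on the plain part, about 11 s in all.

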